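Lock the service cover of a chocolate melter

TASK

The service cover on the sloping front of the chocolate melter is held by two captive slotted quarter-turn screws that are still loose. Take the driver out of its wooden stand and with it turn both screws clockwise, in either order, until they stop and their slots lie level, then put the driver back upright and fully down in its stand and let it go. Touch the melter only with the driver, not with the gripper or arm, and leave the jar, the spatula and the cup where they are.

Things in the scene. Friction and masses are not known exactly. Their poses are not given: they have to be found in the camera images.
- melter: White and steel chocolate melter, fixed, 341 deep x 320 wide x 105 mm high; low lids on its deck reach 127 mm. Origin: on the table; x to its back, y left seen from the robot, z up. Its front slopes 28 degrees from level, from 30 mm high at x -141 mm to the deck at x 0; an aluminium cover 85 x 230 mm with black vent slits on it carries a screw at each end, 160 mm apart.
- screw_left (a joint): Turn of the captive screw at the left (+y) end of the cover. 0 = slot points up the slope, grows as the screw is turned clockwise seen from outside, 1.571 = hard stop, locked, slot level. Stays where it is left; turning takes about 0.1 N m.
- screw_right (a joint): The same for the screw at the right (-y) end of the cover.
- screw_left_slot (a point): Middle of the slot's mouth on the left screw's steel head: round, 35 mm across, 10 mm proud of the cover; slot 6.5 mm wide, 27 mm long with closed ends, 8 mm deep, black floor. Axes turn with the screw: z straight out of the sloping face (28 degrees from vertical, leaning to the robot), x along the slot. It does not move in or out when turned.
- screw_right_slot (a point): The same for the right screw.
- driver: Stubby slotted driver, loose, 140 g, 135 mm long, blade down in its stand. Origin: middle of the blade's end; z up to the handle, x along the blade's width. Blade 22 (x) x 3 (y), 16 mm long; shank 12 mm thick; hub 24 mm across at 40-70 mm, tapered foot; flange 40 mm across at 70-75 mm; black block handle at 75-135 mm, 30 wide (x), 22 thick (y): grip its flat sides along y.
- stand: Pale wooden block, fixed, 75 x 75 x 75 mm, with an upright hole 31 mm across right through the middle. The driver hangs in it by its flange, which rests on the block's top; its blade's end is then 5 mm above the table. Origin: middle of the underside.
- stand_hole0 (a point): Middle of the mouth of the stand's hole, on the block's top, 75 mm above the table.
- jar: Bystander: closed amber glass jar with a white cap, 64 mm across, 95 mm high. Origin: middle of its underside.
- spatula: Bystander: spatula lying on the table in front of the melter, 280 mm long, up to 65 mm wide, 20 mm high. Origin: on the table, under the middle; x points along it to the blade.
- cup: Bystander: open steel cup, 76 mm across, 80 mm high. Origin: middle of its underside.

How it is judged:
On the way, in this order (a step that is already met when the one before it is completed fails the run):
1. the driver is lifted out of its stand (z of driver in the frame of stand_hole0 above 0.005 m), for 0.1 s.
2. one screw has been turned home with the driver (slot within 10 degrees of level, the driver still in it) (contact force between driver and melter above 0.2 N and value of joint any of screw_left, screw_right above 1.4 rad), for 0.05 s.
3. the other screw has been turned home with the driver too (contact force between driver and melter above 0.2 N and value of joint each of screw_left, screw_right above 1.4 rad), for 0.05 s.
At the end, for the whole second after the job is handed in: Both screws at their stops with slots level within 10 degrees (joints above 1.40 rad); the driver released and at rest in the stand, upright within 0.1 rad, blade end within 10 mm of the hole's axis and over 66 mm below its mouth (flange within 4 mm of the block) (value of joint each of screw_left, screw_right above 1.4 rad and horizontal distance between driver and stand_hole0 below 0.01 m and z of driver in the frame of stand_hole0 below -0.066 m and angle between driver's own z axis and vertical below 0.1 rad and linear speed of driver below 0.02 m/s); the robot touches nothing.
It fails at once if the gripper or arm pushes on the melter (over 1 N) (contact force between any of the fingers, the arm and melter above 1 N).
It fails at once if the jar is pushed out of its place (more than 25 mm) (distance of jar from where it was at the start of the episode above 0.025 m).
It fails at once if the spatula is pushed out of its place (more than 25 mm) (distance of spatula from where it was at the start of the episode above 0.025 m).
It fails at once if the cup is pushed out of its place (more than 25 mm) (distance of cup from where it was at the start of the episode above 0.025 m).
It also fails if it takes over 69 s, if anything falls off the work surface, if the arm or the gripper's body presses on something with over 40 N, if the wrist force passes 120 N, or if a joint passes its speed limit or range.

ROBOT

A 7-joint arm with a two-finger parallel gripper is mounted at the origin on the work surface. World frame = base frame: x ahead of the robot, y to its left, z up, the work surface at z = 0. Lengths are in m, angles in rad, forces in N, time in s.
With the tool pointing down it reaches from about 0.425 to 0.875 m from the base axis. Payload 4.7 kg.
Tool frame: the origin (TCP) lies at the very end of the fingers, on their centre line; the grasp point (between the pads) lies 19 mm behind it; z points along the fingers, y is the direction in which the jaws open and shut (so a half turn about z gives the same grasp; the last joint's range is limited). The gripper opens to 85 mm and grips with 20 to 120 N. Pads are 22 mm wide; open, the fingers measure 114 mm over their backs; the gripper's body (76 mm by 85 mm) begins 54 mm behind the grasp point. The pads swing forward as they close: fully open they stand 13 mm farther back than shut.
Start: joints at [-1.19, 0.321, -0.07, 1.45, 0.023, 1.371, -0.057], TCP at [0.233, 0.607, 0.231] pointing down, gripper open.
Joint ranges: [-2.86, 2.86], [-0.3, 2.09], [-1.38, 1.24], [0.06, 2.45], [-1.56, 4.7], [0.09, 2.05], [-2.69, 2.69]. Speed limits (rad/s): [2.57, 2.57, 3.14, 3.14, 3.14, 3.14, 3.14].

INTERFACE

Orientations are given as a unit quaternion [x, y, z, w].
In Python, from station import env gives the robot as it stands.
- The arm moves only by the tool play_rows, never from a script. Its argument "motion" is a list of rows, each an object with "xyz": the shift along the world's x, y, z in mm, a list of three; "roll": the turn about the world's z in rad. In form: [{"xyz": [tx, ty, tz], "roll": roll}, ...]. A call has 1 to 12 rows; each row shifts and turns the commanded pose from where the row before left it; what a row does not reach is not made up. A row lasts 1/10 s, in which the tool goes at most 50 mm and 8.59 degrees, less where a joint would pass 70% of its speed; a pose out of reach is approached as far as the arm can. A call is refused whole if a number of a shift passes 50 or a number of a turn 0.15, either way. A call with a gripper value outside its range is refused whole. "jaw" is the finger opening in mm, from 0 to 85.4, set as the call begins (left out, the last holds). The fingers move at their own pace and stop on an object; the grip force is fixed at half the most. Time passes only in rows, so rows that do not move let the fingers close. It gives the time, the measured TCP pose, the force and the opening at its end, in the units of the state.
- env.read_state(): the state, without advancing time (a new reading comes with each control period).
- env.snapshot(name): name is "scene" or "top"; returns a dict with "pixels" (400x640x3 uint8, red, green, blue), "fx", "fy", "cx", "cy" (pixels), "distortion" ([k1, k2, p1, p2, k3] as OpenCV has them; the pictures are not rectified), "position" and "rotation" of the camera in the world. Camera axes: x right, y up, looking along -z (the intrinsics and any distortion apply to the point x, -y, -z); pixel columns grow to the right and rows downward; lengths in m; the calibration is good to about 2 mm. A picture is of the moment at which its call begins. There is no depth.
- env.job_done(): hands the job in, once; it reports no verdict.
The state is a dict: "time_s": time; "qpos": joint angles; "joint_vel": joint speeds; "effort": joint torques, N m; "tcp_pos": TCP position; "eef_rot": TCP orientation; "force": force on the tool from outside, world axes, zero at the start; "wrist_torque": the same for the moment, N m; "opening": finger opening in m.
Only numpy, scipy, OpenCV 4.12 (cv2) and the standard library are available. Lean on these libraries where they do the work, as an engineer would, in place of code of your own. Each camera call takes 0.05 s, during which the arm holds its last target. There are 200 camera calls.

## Working session

There is one attempt and no reset: what is moved stays moved. The work goes in short steps, Python scripts to look and compute and a tool call to move; the robot and the scene stay as the last step left them, time stands still between calls to the robot, and variables do not carry over. Pictures are saved under pics/ and viewed, about 8 in all and at most 12, crops included, and the job is handed in when it is done.

Besides the shell and the picture viewer there is one more tool, called in YAML: its name, and indented under it one key for each argument. play_rows: Moves the arm, as the interface text tells. Its arguments: {"type":"object","properties":{"motion":{"type":"array","items":{"type":"object","properties":{"xyz":{"type":"array","items":{"type":"number"}},"roll":{"type":"number"}}}},"jaw":{"type":"number"}},"required":["motion"]}

```bash
mkdir -p pics; cat > h.py <<'E'
import numpy as np, cv2
from station import env
def snap(n,f):
    s=env.snapshot(n); cv2.imwrite(f'pics/{f}.png',s['pixels'][:,:,::-1]); np.save(f'pics/{f}.npy',s,allow_pickle=True); return s
def load(f): return np.load(f'pics/{f}.npy',allow_pickle=True).item()
def K(s): return np.array([[s['fx'],0,s['cx']],[0,s['fy'],s['cy']],[0,0,1.]])
def ray(s,uv):
    p=cv2.undistortPoints(np.array(uv,float).reshape(-1,1,2),K(s),np.array(s['distortion'],float)).reshape(-1,2)
    d=np.c_[p[:,0],-p[:,1],-np.ones(len(p))]@np.array(s['rotation']).T
    return np.array(s['position']),d/np.linalg.norm(d,axis=1)[:,None]
def onplane(s,uv,n,c):   # plane n.x=c
    o,d=ray(s,uv); n=np.array(n,float); return o+d*((c-o@n)/(d@n))[:,None]
def onz(s,uv,z): return onplane(s,uv,[0,0,1],z)
def proj(s,P):
    q=(np.atleast_2d(P)-s['position'])@np.array(s['rotation']); q=q*[1,-1,-1]
    return cv2.projectPoints(q,np.zeros(3),np.zeros(3),K(s),np.array(s['distortion'],float))[0].reshape(-1,2)
def tri(s1,a,s2,b):
    o1,d1=ray(s1,a);o2,d2=ray(s2,b);d1=d1[0];d2=d2[0]
    t=np.linalg.lstsq(np.c_[d1,-d2],o2-o1,rcond=None)[0]
    p,q=o1+t[0]*d1,o2+t[1]*d2; return (p+q)/2,np.linalg.norm(p-q)
E
python3 - <<'E'
from h import *
for n in('scene','top'):
    s=snap(n,n+'0'); print(n,s['position'],np.round(s['rotation'],3).tolist(),s['fx'],s['cx'],s['cy'],s['distortion'])
print(env.read_state())
E
```

```text
scene [1.33706659 0.11593797 0.59651462] [0.285, 0.366, 0.705, 0.537] 384.8217039883955 321.4405372708955 205.53226143205748 [-0.00117453  0.          0.          0.          0.        ]
top [ 0.43805026 -0.07056178  1.40965016] [-0.04, 0.046, 0.713, -0.699] 448.29794190727694 319.5245922548174 194.80353255012014 [-0.10309938  0.          0.          0.          0.        ]
{'time_s': 0.1, 'qpos': array([-1.18994056,  0.32176365, -0.07003628,  1.4515508 ,  0.0225852 ,
        1.37082453, -0.05691767]), 'joint_vel': array([-0.00075762,  0.00095799,  0.00076742, -0.00347671,  0.00032119,
       -0.00016827,  0.00170115]), 'effort': array([-1.93334899e-04, -4.94880402e+01, -3.84156480e-01, -3.15211272e+01,
        1.28583476e-02,  7.47093960e-03, -1.51882125e-05]), 'tcp_pos': array([0.23297572, 0.60628944, 0.23032401]), 'eef_rot': array([ 1.82370848e-01,  9.83229423e-01, -8.72942549e-04, -1.13458737e-04]), 'force': array([ 0.6107158 , -0.39254723,  0.01448085]), 'wrist_torque': array([ 0.02400379, -0.01008796,  0.02128962]), 'opening': 0.08529576401463493}
```

View pics/scene0.png

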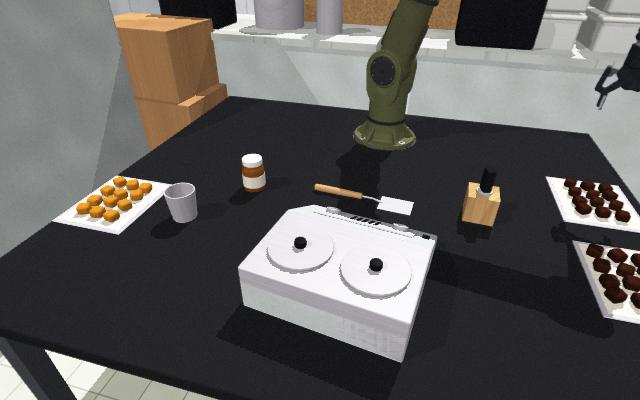

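View pics/top0.png

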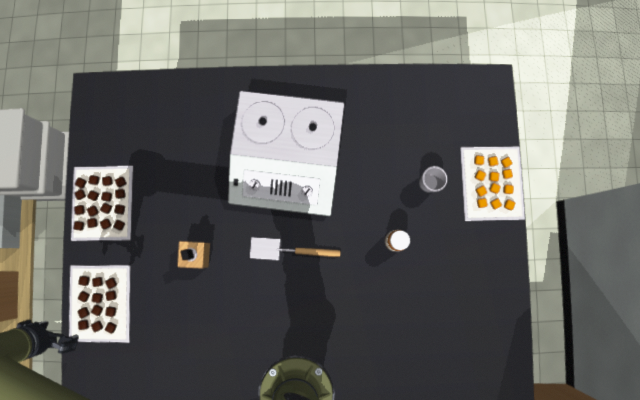

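Top view: melter with screws near (254,184) and (308,189), stand at (193,254), spatula (295,250), jar (398,241), cup (433,179). Zoom in on stand and cover in both views.

```bash
python3 - <<'E'
from h import *
t=cv2.imread('pics/top0.png');s=cv2.imread('pics/scene0.png')
r=lambda im,x,y,w,h,k:cv2.resize(im[y:y+h,x:x+w],None,fx=k,fy=k,interpolation=cv2.INTER_CUBIC)
a=r(t,228,165,110,55,7); b=np.hstack([r(t,170,232,45,45,6),r(s,455,160,50,70,270/70)])
b=np.hstack([b,np.zeros((270,770-b.shape[1],3),np.uint8)]) 
b[:, 470:770]=0
cv2.imwrite('pics/c1.png',np.vstack([a[:330,:770],b[:,:770]]) if a.shape[0]<=330 else np.vstack([cv2.resize(a,(770,330)),b]))
cv2.imwrite('pics/c2.png',r(s,310,200,135,50,5.9))
E
```

```text
(no output)
```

View pics/c1.png

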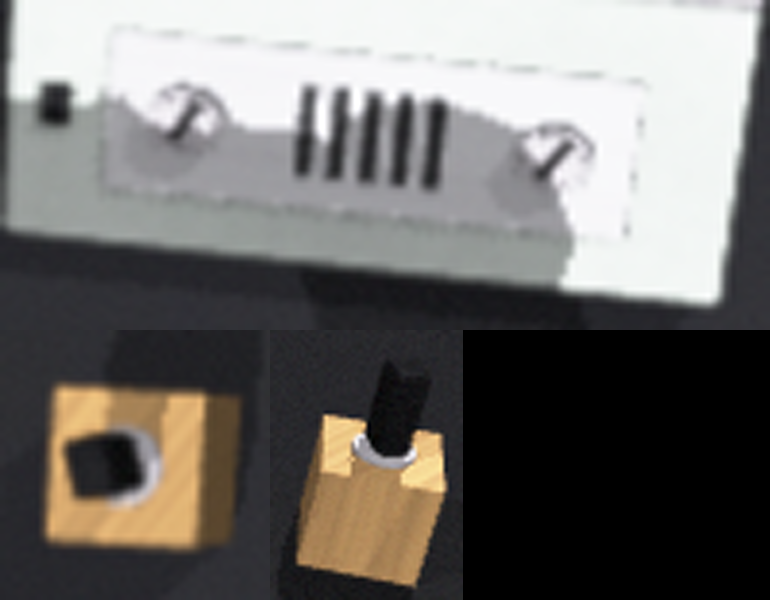

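Crop: left slot centred at about px (255,184), right slot (307,191), both slots tilted; driver handle black in stand, flange pale around it. Now measure.

```bash
python3 - <<'E'
import re
t=open('h.py').read()
t=t.replace("import numpy as np, cv2","import numpy as np, cv2\nfrom scipy.spatial.transform import Rotation as Ro")
t=t.replace("    s=env.snapshot(n);","    s=dict(env.snapshot(n)); r=np.array(s['rotation']); s['rotation']=Ro.from_quat(r).as_matrix() if r.size==4 else r;")
open('h.py','w').write(t)
E
python3 - <<'E'
from h import *
t=snap('top','top1'); s=snap('scene','scene1')
g=cv2.cvtColor(cv2.imread('pics/top1.png'),6)
print('up',proj(t,[[0,0,0],[.5,0,0]]))
C=onz(t,[(239,92.5),(344,103.5)],.105); F=onz(t,[(228.7,203.3),(330.9,215.8)],.03)
print('back',C.round(4).tolist(),'front',F.round(4).tolist(),np.linalg.norm(C[0]-C[1]),np.linalg.norm(F[0]-F[1]),np.linalg.norm(C[0]-F[0]),np.linalg.norm(C[1]-F[1]))
ex=C.mean(0)-F.mean(0); ex[2]=0; ex/=np.linalg.norm(ex); ey=np.array([-ex[1],ex[0],0])
ey2=(C[0]-C[1]+F[0]-F[1]);print('yaw',np.degrees(np.arctan2(ex[1],ex[0])),np.degrees(np.arctan2(-ey2[0],ey2[1])))
O=F.mean(0)+.141*ex;O[2]=0;print('O',O, 'from back',C.mean(0)-.2*ex)
a=np.radians(28); n=np.array([-np.sin(a)*ex[0],-np.sin(a)*ex[1],np.cos(a)])
P0=F.mean(0); 
for c in [(255,184.2),(307,191.7)]:
    u,v=map(round,c); w=g[v-6:v+7,u-6:u+7].astype(int); print(w)
    p=onplane(t,[c],n,P0@n+.010); rel=p[0]-O; print(p.round(4), rel@ex, rel@ey)
# stand
im=cv2.imread('pics/top1.png'); h=cv2.cvtColor(im,cv2.COLOR_BGR2HSV)
m=cv2.inRange(h,(8,70,150),(25,255,255)); sub=m[225:285,165:225]
ct=max(cv2.findContours(sub,0,2)[0],key=cv2.contourArea); print('standbb',cv2.boundingRect(ct),cv2.minAreaRect(ct))
E
```

```text
up [[296.12390505 393.09623178]
 [293.35640032 230.40671748]]
back [[0.9162, 0.1548, 0.105], [0.8746, -0.1632, 0.105]] front [[0.5863, 0.1981, 0.03], [0.5413, -0.1179, 0.03]] 0.32073068605862826 0.31917504030454324 0.3410903878155404 0.3446122485674839
yaw -7.606946358549589 -7.779892920551577
O [0.70359283 0.02142108 0.        ] from back [0.69719597 0.02227539 0.105     ]
[[247 247 245 243 223 217 239 244 244 245 246 246 247]
 [247 244 225 206 172 165 196 206 213 239 246 247 246]
 [245 221 183 203 215 206 168 145 154 204 239 246 247]
 [241 225 206 196 228 200 150 165 159 156 204 243 247]
 [233 226 231 227 233 179 111 137 179 160 159 235 246]
 [234 234 239 239 222 143  85 135 192 205 155 203 243]
 [231 238 241 236 175  92 111 206 227 218 167 174 239]
 [183 198 229 218 128  74 161 229 237 204 172 164 200]
 [138 147 177 145  78  81 150 194 228 184 155 156 160]
 [133 127 115  76  59 109 136 149 177 150 147 155 156]
 [132 128 114  92  94 125 134 136 137 141 151 156 156]
 [136 130 131 121 110 119 126 132 137 139 150 155 154]
 [140 137 139 134 126 127 130 129 144 147 152 154 152]]
[[0.637
[... 266 characters left out ...]
7 174 244]
 [130 131 179 236 238 200 109  96 185 224 212 180 244]
 [129 115 145 191 209 125  83 163 230 229 194 206 245]
 [133 124 135 139 128  73 135 224 240 237 222 224 246]
 [127 131 128  98  61  95 217 240 242 240 232 235 247]
 [134 133 128  93  68 129 234 240 241 232 232 244 248]
 [139 137 134 118 111 140 219 214 239 236 230 247 248]
 [140 139 138 131 125 137 177 226 236 243 242 247 248]
 [142 141 141 140 137 139 160 238 243 247 246 247 248]
 [142 140 141 141 141 140 161 239 246 247 247 248 248]]
[[ 0.6122 -0.0463  0.0729]] -0.0816620878306255 -0.07923576431669496
standbb (13, 16, 26, 27) ((25.382352828979492, 29.52941131591797), (24.92636489868164, 25.38654327392578), 4.39870548248291)
```

View pics/c2.png

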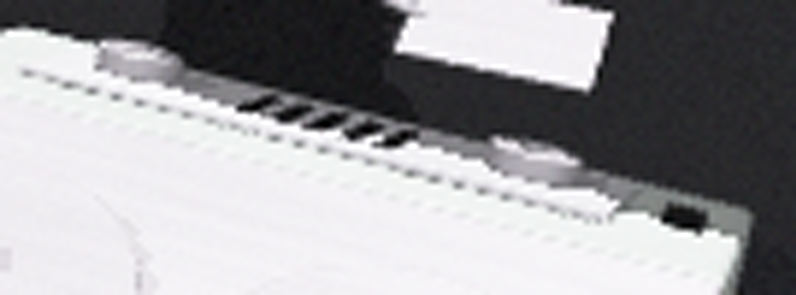

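Scene crop: the two heads stand proud at the far edge of the deck; slots not visible there. Refine slots, stand, handle angle.

```bash
python3 - <<'E'
from h import *
t=load('top1'); s=load('scene1')
im=cv2.imread('pics/top1.png'); g=cv2.cvtColor(im,6).astype(float)
yaw=np.radians(-7.7); ex=np.array([np.cos(yaw),np.sin(yaw),0]); ey=np.array([-ex[1],ex[0],0]); a=np.radians(28)
n=-np.sin(a)*ex+np.array([0,0,np.cos(a)])
O=np.array([.7005,.022,0]); up=np.cos(a)*ex+np.array([0,0,np.sin(a)])
c0=(O-.0705*ex+[0,0,.0675])@n
for nm,c in(('L',(255,184.2)),('R',(307,191.7))):
    u,v=map(round,c); Y,X=np.mgrid[v-5:v+6,u-4:u+4]; w=np.clip(118-g[v-5:v+6,u-4:u+4],0,None)
    for d in(.002,.010):  # floor, mouth
        P=onplane(t,np.c_[X.ravel(),Y.ravel()],n,c0+d); W=w.ravel()/w.sum(); m=W@P
        q=np.c_[(P-m)@up,(P-m)@ey]; e,V=np.linalg.eigh((q*W[:,None]).T@q); V=V[:,1]*np.sign(V[0,1]); 
        print(nm,d,'p',m.round(4),'mel x,y',((m-O)@ex).round(4),((m-O)@ey).round(4),'cw deg',np.degrees(np.arctan2(-V[1],V[0])).round(1),'sd',np.sqrt(e).round(4))
st=onz(t,[(190.4,254.5)],.075); print('stand',st)
# flat region: pixel range of handle
h=cv2.cvtColor(im,cv2.COLOR_BGR2HSV)
sub=(g[240:270,178:204]<60).astype(np.uint8)
nl,l,stt,_=cv2.connectedComponentsWithStats(sub); i=1+np.argmax([stt[k,4] if 0<stt[k,0] and 0<stt[k,1] else 0 for k in range(1,nl)])
ys,xs=np.where(l==i); ct=cv2.convexHull(np.c_[xs+178,ys+240].astype(np.int32)); print(cv2.minAreaRect(ct),ct.reshape(-1,2).tolist())
print('pred base/top centre',proj(t,[[st[0,0],st[0,1],z] for z in(.08,.14)]))
# predicted stand bbox in scene
k=st[0]; print('scene', proj(s,[[k[0],k[1],.14],[k[0],k[1],.08]]))
gs=cv2.cvtColor(cv2.imread('pics/scene1.png'),6)
ys,xs=np.where(gs[165:195,478:500]<45); print('scene handle px', [(r+165, xs[ys==r].min()+478, xs[ys==r].max()+478) for r in range(0,30,3) if (ys==r).any()])
E
```

```text
L 0.002 p [0.6337 0.1162 0.0654] mel x,y -0.0788 0.0844 cw deg 23.6 sd [0.0015 0.006 ]
L 0.01 p [0.6325 0.1151 0.0739] mel x,y -0.0798 0.0831 cw deg 23.6 sd [0.0015 0.006 ]
R 0.002 p [ 0.6113 -0.0425  0.0648] mel x,y -0.0797 -0.0758 cw deg 31.0 sd [0.0013 0.0064]
R 0.01 p [ 0.6102 -0.0426  0.0733] mel x,y -0.0808 -0.0761 cw deg 31.0 sd [0.0013 0.0063]
stand [[0.43044159 0.3042163  0.075     ]]
((186.8823699951172, 254.02943420410156), (9.216353416442871, 10.914102554321289), 75.96376037597656) [[193, 256], [192, 257], [190, 258], [186, 259], [183, 259], [182, 257], [181, 252], [181, 251], [184, 250], [188, 249], [189, 249], [191, 250], [192, 252]]
pred base/top centre [[189.9336814  254.51572195]
 [184.05852862 254.71262239]]
scene [[490.61315818 168.02231023]
 [484.45574411 188.78603694]]
scene handle px [(165, np.int64(478), np.int64(499)), (168, np.int64(478), np.int64(499)), (171, np.int64(478), np.int64(499)), (174, np.int64(478), np.int64(499)), (177, np.int64(478), np.int64(499)), (180, np.int64(478), np.int64(499)), (183, np.int64(480), np.int64(499)), (186, np.int64(480), np.int64(499)), (189, np.int64(481), np.int64(490)), (192, np.int64(484), np.int64(488))]
```

```bash
python3 - <<'E'
from h import *
o=[]
st=np.array([.4304,.3042])
for f,(x,y) in(('top1',(172,236)),('scene1',(468,160))):
    im=cv2.imread(f'pics/{f}.png')[y:y+36,x:x+36]; im=np.clip(im.astype(float)*2.5,0,255).astype(np.uint8) 
    k=11; b=cv2.resize(im,None,fx=k,fy=k,interpolation=cv2.INTER_CUBIC)
    for hx,hy,col in((.015,.011,(0,0,255)),(.011,.015,(0,255,0))):
        a=np.radians(11);R=np.array([[np.cos(a),-np.sin(a)],[np.sin(a),np.cos(a)]])
        for z in(.08,.14):
            q=np.array([[hx,hy],[-hx,hy],[-hx,-hy],[hx,-hy]])@R.T+st
            p=(proj(load(f),np.c_[q,np.full(4,z)])-[x,y]+.5)*k
            cv2.polylines(b,[p.astype(np.int32)],True,col,1)
    o.append(b)
cv2.imwrite('pics/c3.png',np.hstack(o))
E
```

```text
(no output)
```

View pics/c3.png

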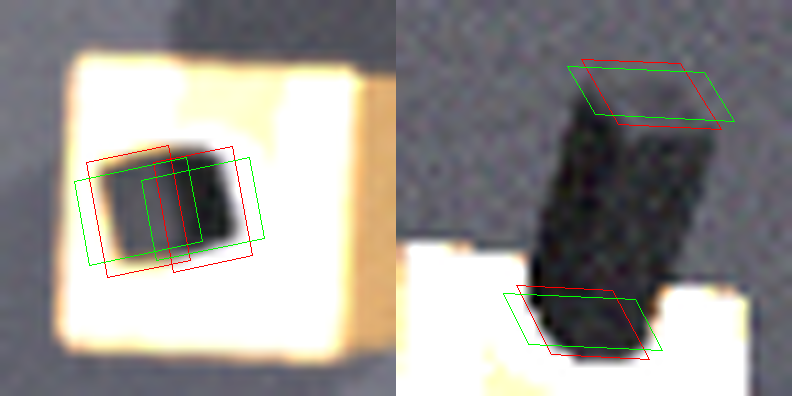

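Top crop: the handle's grey top face is longer along world x, wide axis yaw ≈ 11° (red fits, shifted ~3 mm towards −y). So jaws along yaw ≈ 101°.

play_rows:
  motion:
    - {"xyz":[25,-38,0],"roll":0.07}
    - {"xyz":[25,-38,0],"roll":0.07}
    - {"xyz":[25,-38,0],"roll":0.07}
    - {"xyz":[25,-38,0],"roll":0.07}
    - {"xyz":[25,-38,0],"roll":0.07}
    - {"xyz":[25,-38,0],"roll":0.07}
    - {"xyz":[25,-38,0],"roll":0.07}
    - {"xyz":[23,-38,0],"roll":0.07}
    - {"xyz":[0,0,0],"roll":0}
    - {"xyz":[0,0,0],"roll":0}
  jaw: 85

```text
time_s: 1.2
tcp_pos: [0.4316, 0.3018, 0.2314]
eef_rot: [-0.095, 0.996, 0.0, -0.0]
force: [0.4, 1.4, -0.3]
opening: 0.085
```

play_rows:
  motion:
    - {"xyz":[0,0,-40],"roll":0}
    - {"xyz":[0,0,-40],"roll":0}
    - {"xyz":[0,0,-30],"roll":0}
    - {"xyz":[0,0,-20],"roll":0}
    - {"xyz":[0,0,-13],"roll":0}
    - {"xyz":[0,0,0],"roll":0}
    - {"xyz":[0,0,0],"roll":0}

```text
time_s: 1.9
tcp_pos: [0.4312, 0.3038, 0.089]
eef_rot: [-0.097, 0.995, 0.0, 0.0]
force: [0.2, 0.2, 0.5]
opening: 0.0847
```

play_rows:
  motion:
    - {"xyz":[0,0,0],"roll":0}
    - {"xyz":[0,0,0],"roll":0}
    - {"xyz":[0,0,0],"roll":0}
    - {"xyz":[0,0,0],"roll":0}
    - {"xyz":[0,0,0],"roll":0}
    - {"xyz":[0,0,0],"roll":0}
    - {"xyz":[0,0,0],"roll":0}
    - {"xyz":[0,0,0],"roll":0}
  jaw: 0

```text
time_s: 2.7
tcp_pos: [0.4315, 0.303, 0.0889]
eef_rot: [-0.096, 0.995, 0.0, 0.0]
force: [0.5, 0.2, 5.8]
opening: 0.0215
```

```bash
python3 - <<'E'
from h import *
s=snap('scene','scene2'); st=env.read_state(); print(st['tcp_pos'],st['opening'],st['force'])
b=cv2.imread('pics/scene2.png')[80:240,400:580]; cv2.imwrite('pics/c4.png',cv2.resize(b,None,fx=3.3,fy=3.3,interpolation=2))
E
```

```text
[0.43144771 0.30304469 0.08891606] 0.021134935739638535 [-0.30263705 -0.77001485  6.16382594]
```

View pics/c4.png

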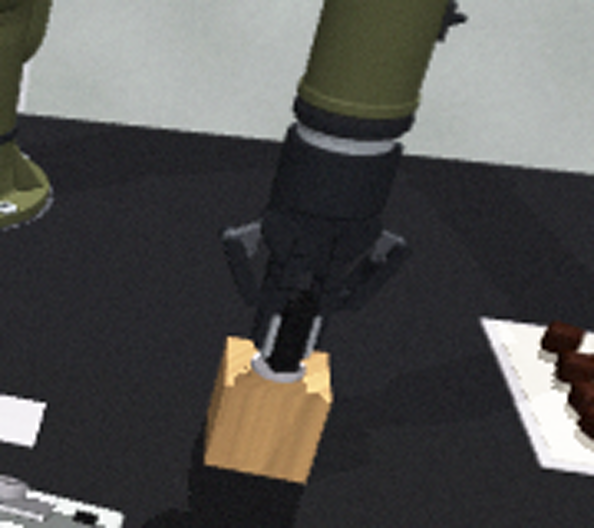

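Gripper holds the handle by its thin sides (opening 21 mm). Lift.

play_rows:
  motion:
    - {"xyz":[0,0,10],"roll":0}
    - {"xyz":[0,0,20],"roll":0}
    - {"xyz":[0,0,30],"roll":0}
    - {"xyz":[0,0,40],"roll":0}
    - {"xyz":[0,0,20],"roll":0}
    - {"xyz":[0,0,0],"roll":0}
    - {"xyz":[0,0,0],"roll":0}

```text
time_s: 3.45
tcp_pos: [0.4307, 0.3025, 0.2078]
eef_rot: [-0.096, 0.995, -0.0, -0.0]
force: [0.1, -0.6, -1.5]
opening: 0.0214
```

```bash
python3 - <<'E'
from h import *
s=snap('scene','scene3'); t=snap('top','top3'); st=env.read_state(); print(st['tcp_pos'],st['opening'],st['force'])
tc=st['tcp_pos']; p=proj(s,[tc,tc-[0,0,.009],tc-[0,0,.084]]); print(p)
x,y=p.mean(0).astype(int); x0,y0=x-40,y-45
b=cv2.resize(cv2.imread('pics/scene3.png')[y0:y0+90,x0:x0+80],None,fx=6,fy=6,interpolation=2)
for q in p: cv2.circle(b,tuple(int(v) for v in (q-[x0,y0]+.5)*6),3,(0,0,255),-1)
cv2.imwrite('pics/c5.png',b)
E
```

```text
[0.43015018 0.30199195 0.20645105] 0.02115864029937652 [-0.15515419 -0.25465774 -1.08448426]
[[496.95724983 143.02690906]
 [495.93107026 146.50866263]
 [487.80759828 174.06708391]]
```

View pics/c5.png

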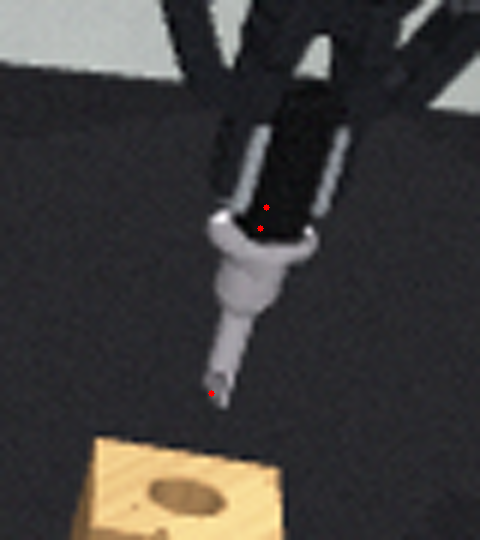

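Driver hangs upright in the jaws, tip at crop (217,405), close to prediction. Move over the left screw, aligning the blade with its slot.

play_rows:
  motion:
    - {"xyz":[26,-24,0],"roll":-0.098}
    - {"xyz":[26,-24,0],"roll":-0.098}
    - {"xyz":[26,-24,0],"roll":-0.098}
    - {"xyz":[26,-24,0],"roll":-0.098}
    - {"xyz":[26,-24,0],"roll":-0.098}
    - {"xyz":[26,-24,0],"roll":-0.098}
    - {"xyz":[26,-24,0],"roll":-0.098}
    - {"xyz":[24,-23,0],"roll":-0.1}
    - {"xyz":[0,0,-15],"roll":0}
    - {"xyz":[0,0,-10],"roll":0}
    - {"xyz":[0,0,0],"roll":0}
    - {"xyz":[0,0,0],"roll":0}

```text
time_s: 4.75
tcp_pos: [0.6359, 0.1134, 0.1823]
eef_rot: [0.291, 0.957, -0.0, -0.001]
force: [-0.9, -0.3, -2.0]
opening: 0.0212
```

```bash
python3 - <<'E'
from h import *
s=snap('scene','scene4'); t=snap('top','top4'); st=env.read_state(); print(st['time_s'],st['tcp_pos'],st['eef_rot'],st['opening'],st['force'])
tc=st['tcp_pos']; L=[.637,.1114,.0763]; p=proj(s,[tc-[0,0,.084],L]); print(p)
x,y=p.mean(0).astype(int); x0,y0=x-40,y-30
b=cv2.resize(cv2.imread('pics/scene4.png')[y0:y0+50,x0:x0+80],None,fx=9,fy=9,interpolation=2)
for q in p: cv2.circle(b,tuple(int(v) for v in (q-[x0,y0]+.5)*9),3,(0,0,255),-1)
t0=cv2.resize(cv2.imread('pics/top4.png')[160:210,228:308],None,fx=9,fy=9,interpolation=2)
cv2.imwrite('pics/c6.png',cv2.resize(np.vstack([b,t0]),None,fx=.66,fy=.66))
E
```

```text
4.85 [0.63687545 0.11298501 0.18379746] [2.91138204e-01 9.56680916e-01 3.85931592e-04 1.48556557e-04] 0.02115438531167643 [-0.58062069  0.67466435 -1.06770379]
[[401.6087414  216.69329594]
 [399.52059994 225.13943191]]
```

View pics/c6.png

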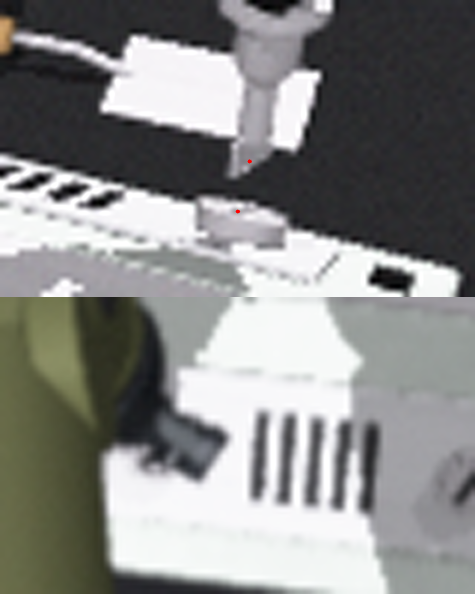

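Scene crop: blade tip (237–255, ~170) directly above the left head (197–286 → centre 241). Lined up within ~1–2 mm; probe down.

play_rows:
  motion:
    - {"xyz":[0,0,-10],"roll":0}
    - {"xyz":[0,0,-5],"roll":0}
    - {"xyz":[0,0,-3],"roll":0}
    - {"xyz":[0,0,-3],"roll":0}
    - {"xyz":[0,0,0],"roll":0}
    - {"xyz":[0,0,0],"roll":0}

```text
time_s: 5.45
tcp_pos: [0.6376, 0.1122, 0.1665]
eef_rot: [0.292, 0.956, 0.001, 0.001]
force: [-5.2, 0.4, 15.6]
opening: 0.0213
```

play_rows:
  motion:
    - {"xyz":[0,0,-2],"roll":0}
    - {"xyz":[0,0,0],"roll":0}
    - {"xyz":[0,0,0],"roll":0}

```text
time_s: 5.75
tcp_pos: [0.6378, 0.1122, 0.1661]
eef_rot: [0.292, 0.956, 0.002, 0.001]
force: [-8.4, 0.6, 22.3]
opening: 0.0215
```

play_rows:
  motion:
    - {"xyz":[0,0,-2],"roll":0}
    - {"xyz":[0,0,0],"roll":0}
    - {"xyz":[0,0,0],"roll":0}

```text
time_s: 6.05
tcp_pos: [0.638, 0.1123, 0.1657]
eef_rot: [0.292, 0.956, 0.002, 0.002]
force: [-10.0, -0.4, 28.5]
opening: 0.0212
```

play_rows:
  motion:
    - {"xyz":[0,0,4],"roll":0}
    - {"xyz":[0.6,0.8,0],"roll":0}
    - {"xyz":[0.6,0.8,0],"roll":0}
    - {"xyz":[0.6,0.8,0],"roll":0}
    - {"xyz":[0,0,0],"roll":0}

```text
time_s: 6.55
tcp_pos: [0.6383, 0.1129, 0.1664]
eef_rot: [0.292, 0.956, -0.0, -0.0]
force: [-8.3, -2.5, 18.1]
opening: 0.0215
```

play_rows:
  motion:
    - {"xyz":[0,0,2.5],"roll":0}
    - {"xyz":[0.6,0.8,0],"roll":0}
    - {"xyz":[0.6,0.8,0],"roll":0}
    - {"xyz":[0,0,0],"roll":0}

```text
time_s: 6.95
tcp_pos: [0.6385, 0.1133, 0.1669]
eef_rot: [0.293, 0.956, -0.002, -0.001]
force: [-7.3, -4.1, 13.4]
opening: 0.0213
```

```bash
python3 - <<'E'
from h import *
s=snap('scene','scene5'); st=env.read_state(); print(st['time_s'],st['tcp_pos'],st['force'])
b=cv2.resize(cv2.imread('pics/scene5.png')[195:245,365:445],None,fx=9,fy=9,interpolation=2)
tc=st['tcp_pos']; p=proj(s,[tc-[0,0,.084],[.637,.1114,.0763]]); print((p-[365,195]+.5)*9)
cv2.imwrite('pics/c7.png',b)
E
```

```text
7.0 [0.63847491 0.11331708 0.16692145] [-8.08893967 -3.45613799 13.26443896]
[[325.86262488 259.17226931]
 [315.18539943 275.75488723]]
```

View pics/c7.png

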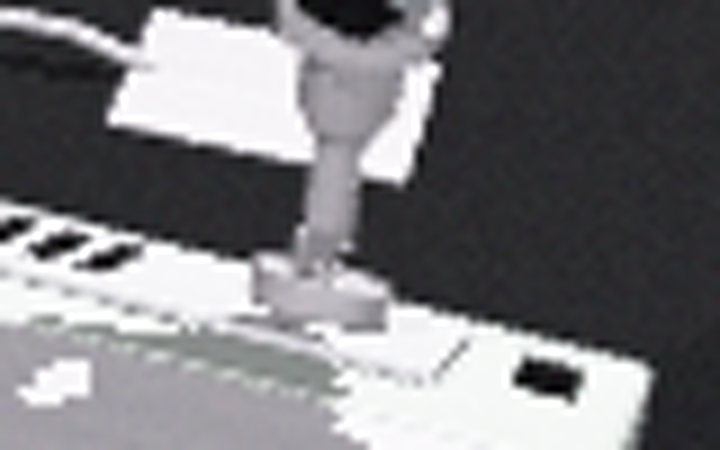

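Scene crop: the blade's up-slope corner sits on the head face at (320,270), not dropped in. Hop to the other side across the slot and probe.

play_rows:
  motion:
    - {"xyz":[0,0,8],"roll":0}
    - {"xyz":[-4.5,-5.5,0],"roll":0}
    - {"xyz":[0,0,0],"roll":0}
    - {"xyz":[0,0,-4],"roll":0}
    - {"xyz":[0,0,-3],"roll":0}
    - {"xyz":[0,0,-4],"roll":0}
    - {"xyz":[0,0,0],"roll":0}
    - {"xyz":[0,0,0],"roll":0}

```text
time_s: 7.8
tcp_pos: [0.6364, 0.1104, 0.1659]
eef_rot: [0.292, 0.956, 0.001, 0.001]
force: [-5.2, -1.1, 17.5]
opening: 0.0214
```

The blade's up-slope corner probably lands past the slot's closed end (contact 2 mm higher than expected). Shift down the slot by ~5 mm.

play_rows:
  motion:
    - {"xyz":[0,0,7],"roll":0}
    - {"xyz":[-3.5,4.5,0],"roll":0}
    - {"xyz":[0,0,0],"roll":0}
    - {"xyz":[0,0,-4],"roll":0}
    - {"xyz":[0,0,-4],"roll":0}
    - {"xyz":[0,0,-3],"roll":0}
    - {"xyz":[0,0,-1],"roll":0}
    - {"xyz":[0,0,0],"roll":0}
    - {"xyz":[0,0,0],"roll":0}

```text
time_s: 8.7
tcp_pos: [0.632, 0.1146, 0.1567]
eef_rot: [0.292, 0.956, -0.0, -0.0]
force: [0.0, 0.0, -0.4]
opening: 0.0215
```

It dropped ~7 mm into the slot with no side force. Start turning clockwise, moving gradually to the screw's centre.

play_rows:
  motion:
    - {"xyz":[0.3,-0.2,0],"roll":-0.1}
    - {"xyz":[0.3,-0.2,0],"roll":-0.1}
    - {"xyz":[0.5,-0.3,0],"roll":-0.1}
    - {"xyz":[0.5,-0.3,0],"roll":-0.1}
    - {"xyz":[0.6,-0.3,0],"roll":-0.1}
    - {"xyz":[0,0,0],"roll":0}

```text
time_s: 9.3
tcp_pos: [0.6342, 0.1156, 0.1574]
eef_rot: [0.519, 0.855, 0.001, -0.001]
force: [-2.1, 3.3, 2.2]
opening: 0.0212
```

```bash
python3 - <<'E'
from h import *
st=env.read_state(); print(st['tcp_pos'],st['force'],st['wrist_torque'],st['qpos'].round(2))
E
```

```text
[0.63424041 0.115597   0.15737383] [-2.05848569  3.29412252  2.1763947 ] [1.00030054 0.44619757 0.12202335] [-0.57  0.37  0.44  1.58 -0.17  1.23  0.38]
```

play_rows:
  motion:
    - {"xyz":[0.5,0.5,0],"roll":-0.1}
    - {"xyz":[0.5,0.5,0],"roll":-0.1}
    - {"xyz":[0.5,0.5,-0.3],"roll":-0.1}
    - {"xyz":[0.5,0.3,-0.3],"roll":-0.1}
    - {"xyz":[0.5,0,-0.3],"roll":-0.1}
    - {"xyz":[0,0,0],"roll":0}

```text
time_s: 9.9
tcp_pos: [0.6361, 0.1167, 0.1571]
eef_rot: [0.714, 0.7, 0.0, -0.001]
force: [-2.6, 2.5, 5.4]
opening: 0.0215
```

```bash
python3 - <<'E'
from h import *
st=env.read_state(); print(st['tcp_pos'],st['force'],st['wrist_torque'],st['qpos'].round(2))
E
```

```text
[0.63606412 0.11665311 0.15708151] [-2.62936544  2.4767209   5.4133884 ] [0.72969775 1.24292741 0.11213694] [-0.63  0.39  0.52  1.57 -0.2   1.24 -0.09]
```

play_rows:
  motion:
    - {"xyz":[0.3,0.5,0],"roll":-0.1}
    - {"xyz":[0.3,0.5,0],"roll":-0.1}
    - {"xyz":[0,0,0],"roll":-0.05}
    - {"xyz":[0,0,0],"roll":0}

```text
time_s: 10.3
tcp_pos: [0.6368, 0.1169, 0.1573]
eef_rot: [0.796, 0.606, -0.0, -0.001]
force: [-4.8, 1.5, 7.5]
opening: 0.0214
```

```bash
python3 - <<'E'
from h import *
st=env.read_state(); print(st['tcp_pos'],st['eef_rot'].round(3),st['force'],st['wrist_torque'],st['qpos'].round(2))
E
```

```text
[0.63679047 0.11690317 0.1573222 ] [ 0.796  0.606 -0.    -0.001] [-4.77356839  1.52445409  7.49211665] [0.37629011 1.22855135 0.12950548] [-0.66  0.39  0.57  1.57 -0.22  1.24 -0.33]
```

play_rows:
  motion:
    - {"xyz":[0,0.2,0],"roll":-0.08}
    - {"xyz":[0,0,0],"roll":-0.07}
    - {"xyz":[0,0,0],"roll":0}
    - {"xyz":[0,0,0],"roll":0}

```text
time_s: 10.7
tcp_pos: [0.6371, 0.1169, 0.1574]
eef_rot: [0.839, 0.545, 0.0, -0.001]
force: [-4.0, 0.9, 6.9]
opening: 0.0216
```

```bash
python3 - <<'E'
from h import *
st=env.read_state(); print(st['tcp_pos'],st['eef_rot'].round(3),st['force'],st['wrist_torque'],st['qpos'].round(2))
E
```

```text
[0.63707652 0.11694139 0.15742847] [ 0.839  0.545  0.    -0.001] [-3.97415971  0.91702486  6.92005573] [0.3325663  1.14026662 0.23160773] [-0.68  0.4   0.59  1.57 -0.23  1.24 -0.47]
```

play_rows:
  motion:
    - {"xyz":[0,0,0],"roll":-0.08}
    - {"xyz":[0,0,0],"roll":0}
    - {"xyz":[0,0,0],"roll":0}

```text
time_s: 11.0
tcp_pos: [0.6364, 0.117, 0.1582]
eef_rot: [0.86, 0.511, -0.001, -0.001]
force: [-6.7, 1.6, 13.2]
opening: 0.0213
```

```bash
python3 - <<'E'
from h import *
st=env.read_state(); print(st['tcp_pos'],st['eef_rot'].round(3),st['force'],st['wrist_torque'],st['qpos'].round(2))
E
```

```text
[0.63637192 0.11696053 0.15817607] [ 0.86   0.511 -0.001 -0.001] [-6.69911917  1.56538825 13.15406578] [0.12073383 2.25505726 0.01157844] [-0.69  0.4   0.61  1.57 -0.24  1.25 -0.55]
```

Torque peaked (~0.23 N m) and then the blade started to cam up – the stop seems reached. Lift off, go to the right screw, and check the left slot from the top camera.

play_rows:
  motion:
    - {"xyz":[0,0,1],"roll":0.1}
    - {"xyz":[0,0,15],"roll":0.1}
    - {"xyz":[0,0,14],"roll":0.1}
    - {"xyz":[-3.8,-22.9,0],"roll":0.149}
    - {"xyz":[-3.8,-22.9,0],"roll":0.149}
    - {"xyz":[-3.8,-22.9,0],"roll":0.149}
    - {"xyz":[-3.8,-22.9,0],"roll":0.149}
    - {"xyz":[-3.8,-22.9,0],"roll":0.149}
    - {"xyz":[-3.8,-22.9,0],"roll":0.149}
    - {"xyz":[-3.6,-22.8,0],"roll":0.149}
    - {"xyz":[0,0,0],"roll":0}
    - {"xyz":[0,0,0],"roll":0}

```text
time_s: 12.2
tcp_pos: [0.611, -0.0447, 0.186]
eef_rot: [0.358, 0.934, 0.0, 0.0]
force: [0.4, 0.6, -0.5]
opening: 0.0214
```

```bash
python3 - <<'E'
from h import *
t=snap('top','top6');s=snap('scene','scene6'); st=env.read_state(); print(st['tcp_pos'],st['eef_rot'].round(3),st['force'],st['wrist_torque'],st['opening'])
b=cv2.resize(cv2.imread('pics/top6.png')[165:220,228:338],(770,385),interpolation=2)
p=proj(s,[st['tcp_pos']-[0,0,.084],[.6155,-.0472,.0763]]);x,y=p.mean(0).astype(int);x0,y0=x-50,y-30; print((p-[x0,y0]+.5)*4)
c=cv2.resize(cv2.imread('pics/scene6.png')[y0:y0+50,x0:x0+100],None,fx=4,fy=4,interpolation=2)
o=np.zeros((585,770,3),np.uint8);o[:385]=b;o[385:,:400]=c;cv2.imwrite('pics/c8.png',o)
E
```

```text
[ 0.61122813 -0.04255369  0.18581779] [ 0.356  0.934  0.    -0.   ] [ 0.36565069  1.07854591 -1.19985226] [-0.01425988  0.06360594  0.02954194] 0.02142890074804228
[[210.31099031 105.03532311]
 [199.61150886 143.85672413]]
```

View pics/c8.png

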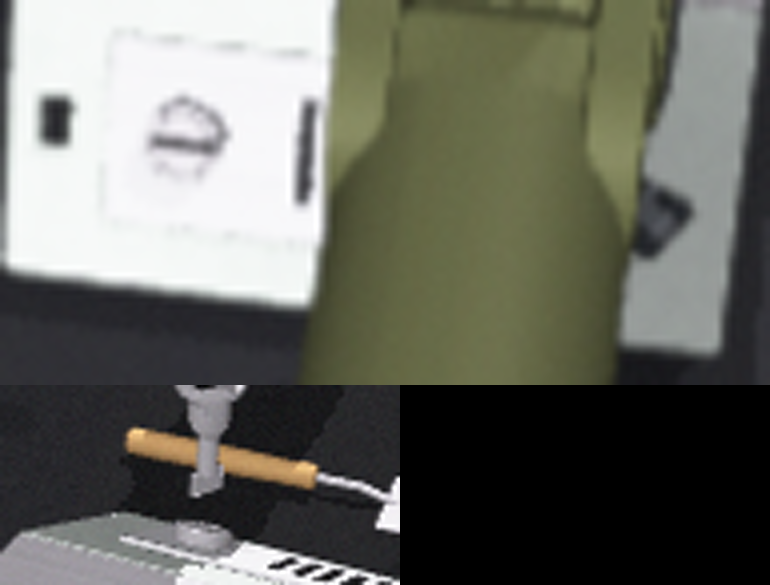

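Top crop: left slot lies (150,142)→(215,155), parallel to the cover edge — level. Driver hangs straight above the right head. Insert.

play_rows:
  motion:
    - {"xyz":[0,0,-10],"roll":0}
    - {"xyz":[0,0,-8],"roll":0}
    - {"xyz":[0,0,-4],"roll":0}
    - {"xyz":[0,0,-3],"roll":0}
    - {"xyz":[0,0,-2],"roll":0}
    - {"xyz":[0,0,-2],"roll":0}
    - {"xyz":[0,0,0],"roll":0}
    - {"xyz":[0,0,0],"roll":0}

```text
time_s: 13.1
tcp_pos: [0.6113, -0.0437, 0.1572]
eef_rot: [0.357, 0.934, 0.0, 0.0]
force: [-0.0, 0.4, -0.9]
opening: 0.0215
```

play_rows:
  motion:
    - {"xyz":[0.4,0,0],"roll":-0.1}
    - {"xyz":[0.4,0,0],"roll":-0.1}
    - {"xyz":[0.5,0.2,0],"roll":-0.1}
    - {"xyz":[0.5,0.3,0],"roll":-0.1}
    - {"xyz":[0.5,0.3,0],"roll":-0.1}
    - {"xyz":[0.5,0.3,-0.2],"roll":-0.1}
    - {"xyz":[0.5,0.3,-0.2],"roll":-0.1}
    - {"xyz":[0.5,0.3,-0.2],"roll":-0.1}
    - {"xyz":[0.5,0.2,-0.2],"roll":-0.1}
    - {"xyz":[0,0,0],"roll":-0.1}
    - {"xyz":[0,0,0],"roll":0}

```text
time_s: 14.2
tcp_pos: [0.6145, -0.0418, 0.1572]
eef_rot: [0.762, 0.648, -0.0, -0.001]
force: [-3.5, 1.0, 4.4]
opening: 0.0212
```

```bash
cat > st.py <<'E'
from h import *
st=env.read_state(); r=Ro.from_quat(st['eef_rot']).as_matrix()[:,1]; print(st['tcp_pos'].round(4),'blade',np.degrees(np.arctan2(r[1],r[0])).round(1)-90,st['force'].round(1),st['wrist_torque'].round(3))
E
python3 st.py
```

```text
[ 0.6145 -0.0418  0.1572] blade -99.2 [-3.5  1.   4.4] [0.154 1.139 0.103]
```

Turning at the 0.1 N m free-running torque. Continue to the stop.

play_rows:
  motion:
    - {"xyz":[0.2,0,0],"roll":-0.08}
    - {"xyz":[0.2,0,0],"roll":-0.08}
    - {"xyz":[0,0,0],"roll":-0.05}
    - {"xyz":[0,0,0],"roll":0}
    - {"xyz":[0,0,0],"roll":0}

```text
time_s: 14.7
tcp_pos: [0.6151, -0.0417, 0.1571]
eef_rot: [0.824, 0.566, -0.0, -0.001]
force: [-3.6, 0.2, 5.4]
opening: 0.0212
```

```bash
python3 st.py
```

```text
[ 0.6151 -0.0417  0.1571] blade -111.1 [-3.6  0.2  5.4] [0.256 1.139 0.143]
```

play_rows:
  motion:
    - {"xyz":[0,0,0],"roll":-0.06}
    - {"xyz":[0,0,0],"roll":0}
    - {"xyz":[0,0,0],"roll":0}

```text
time_s: 15.0
tcp_pos: [0.6151, -0.0416, 0.1572]
eef_rot: [0.841, 0.541, -0.0, -0.001]
force: [-3.7, 0.4, 5.4]
opening: 0.0212
```

```bash
python3 st.py
```

```text
[ 0.6151 -0.0416  0.1572] blade -114.5 [-3.7  0.4  5.4] [0.194 1.145 0.31 ]
```

Stop felt (0.31 N m). Back off, lift and carry the driver to the stand at the original yaw.

play_rows:
  motion:
    - {"xyz":[0,0,1],"roll":0.1}
    - {"xyz":[0,0,15],"roll":0.1}
    - {"xyz":[0,0,33],"roll":0.1}
    - {"xyz":[-15,28,0],"roll":0.146}
    - {"xyz":[-15,28,0],"roll":0.146}
    - {"xyz":[-15,28,0],"roll":0.146}
    - {"xyz":[-15,28,0],"roll":0.146}
    - {"xyz":[-15,28,0],"roll":0.146}
    - {"xyz":[-15,28,0],"roll":0.146}
    - {"xyz":[-15,28,0],"roll":0.146}
    - {"xyz":[-15,28,0],"roll":0.146}
    - {"xyz":[-15,28,0],"roll":0.146}

```text
time_s: 16.2
tcp_pos: [0.4803, 0.2111, 0.2053]
eef_rot: [0.188, 0.982, 0.0, 0.0]
force: [0.0, 0.2, -0.5]
opening: 0.0214
```

play_rows:
  motion:
    - {"xyz":[-12,23,0],"roll":0.146}
    - {"xyz":[-12,23,0],"roll":0.146}
    - {"xyz":[-12,23,0],"roll":0.145}
    - {"xyz":[-13.5,24,0],"roll":0.145}
    - {"xyz":[0,0,0],"roll":0}
    - {"xyz":[0,0,0],"roll":0}
    - {"xyz":[0,0,0],"roll":0}

```text
time_s: 16.9
tcp_pos: [0.432, 0.302, 0.2051]
eef_rot: [-0.097, 0.995, -0.0, 0.0]
force: [0.1, 0.3, -0.5]
opening: 0.0215
```

```bash
python3 st.py; python3 - <<'E'
from h import *
t=snap('top','top7');s=snap('scene','scene7'); st=env.read_state(); tc=st['tcp_pos']
b=cv2.resize(cv2.imread('pics/top7.png')[165:220,228:338],(660,330),interpolation=2)
p=proj(s,[tc-[0,0,.084],[.4305,.303,.075],tc]);x,y=p.mean(0).astype(int);x0,y0=x-40,y-30; print((p-[x0,y0]+.5)*4)
c=cv2.resize(cv2.imread('pics/scene7.png')[y0:y0+65,x0:x0+80],None,fx=4,fy=4,interpolation=2)
o=np.zeros((590,660,3),np.uint8);o[:330]=b;o[330:,:320]=c;cv2.imwrite('pics/c9.png',o)
E
```

```text
[0.432  0.302  0.2051] blade 11.099999999999994 [ 0.1  0.3 -0.5] [ 0.03  -0.04   0.026]
[[156.94756824 145.51701418]
 [139.84015831 207.56718006]
 [193.56357114  21.41930938]]
```

View pics/c9.png

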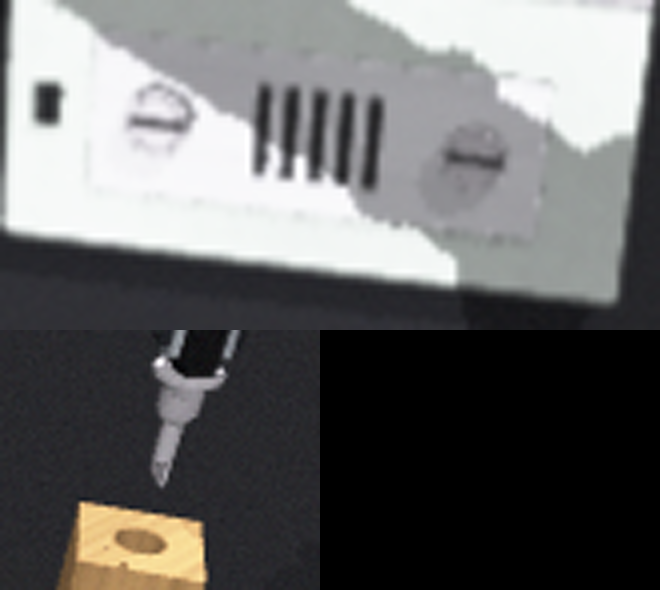

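Top crop: both slots ((128,120)–(190,127) and (447,157)–(503,163)) parallel to the cover edge, i.e. level. Driver hangs upright over the hole (hole at (140,541)). Lower it.

play_rows:
  motion:
    - {"xyz":[0,0,-25],"roll":0}
    - {"xyz":[0,0,-20],"roll":0}
    - {"xyz":[0,0,-15],"roll":0}
    - {"xyz":[0,0,-15],"roll":0}
    - {"xyz":[0,0,-15],"roll":0}
    - {"xyz":[0,0,-10],"roll":0}
    - {"xyz":[0,0,-8],"roll":0}
    - {"xyz":[0,0,-5],"roll":0}
    - {"xyz":[0,0,-2],"roll":0}
    - {"xyz":[0,0,0],"roll":0}
    - {"xyz":[0,0,0],"roll":0}

```text
time_s: 18.1
tcp_pos: [0.4316, 0.3034, 0.0907]
eef_rot: [-0.098, 0.995, 0.0, 0.0]
force: [0.4, -0.3, -0.5]
opening: 0.0212
```

```bash
python3 st.py
```

```text
[0.4316 0.3034 0.0907] blade 11.200000000000003 [ 0.4 -0.3 -0.5] [-0.035 -0.022 -0.04 ]
```

play_rows:
  motion:
    - {"xyz":[0,0,-2],"roll":0}
    - {"xyz":[0,0,0],"roll":0}
    - {"xyz":[0,0,0],"roll":0}

```text
time_s: 18.4
tcp_pos: [0.4318, 0.3036, 0.0889]
eef_rot: [-0.098, 0.995, 0.001, 0.001]
force: [-0.7, 0.5, 4.4]
opening: 0.0214
```

play_rows:
  motion:
    - {"xyz":[0,0,0],"roll":0}
    - {"xyz":[0,0,0],"roll":0}
    - {"xyz":[0,0,0],"roll":0}
    - {"xyz":[0,0,0],"roll":0}
    - {"xyz":[0,0,0],"roll":0}
    - {"xyz":[0,0,0],"roll":0}
    - {"xyz":[0,0,0],"roll":0}
    - {"xyz":[0,0,0],"roll":0}
  jaw: 85

```text
time_s: 19.2
tcp_pos: [0.4312, 0.3031, 0.0882]
eef_rot: [-0.098, 0.995, 0.0, 0.0]
force: [0.3, -1.1, 0.7]
opening: 0.0849
```

play_rows:
  motion:
    - {"xyz":[0,0,20],"roll":0}
    - {"xyz":[0,0,30],"roll":0}
    - {"xyz":[0,0,40],"roll":0}
    - {"xyz":[0,0,40],"roll":0}
    - {"xyz":[-30,40,20],"roll":0}
    - {"xyz":[-30,40,0],"roll":0}
    - {"xyz":[-30,40,0],"roll":0}
    - {"xyz":[-30,40,0],"roll":0}
    - {"xyz":[0,0,0],"roll":0}
    - {"xyz":[0,0,0],"roll":0}
    - {"xyz":[0,0,0],"roll":0}

```text
time_s: 20.3
tcp_pos: [0.3145, 0.4593, 0.2366]
eef_rot: [-0.097, 0.995, -0.0, 0.0]
force: [-0.4, 0.1, 0.0]
opening: 0.0854
```

```bash
python3 st.py; python3 - <<'E'
from h import *
t=snap('top','top8');s=snap('scene','scene8'); o=[]
for f,(x,y) in(('top8',(172,236)),('top1',(172,236)),('scene8',(458,150)),('scene1',(458,150))):
    o.append(cv2.resize(cv2.imread(f'pics/{f}.png')[y:y+50,x-5:x+45],None,fx=5.6,fy=5.6,interpolation=2))
cv2.imwrite('pics/c10.png',np.vstack([np.hstack(o[:2]),np.hstack(o[2:])]))
# pixel change at bystanders / screws vs after-turn picture
a,b=cv2.imread('pics/top0.png'),cv2.imread('pics/top8.png')
for n,(x,y,w,h) in dict(jar=(383,225,30,30),cup=(418,163,30,32),spat=(245,232,100,32)).items(): print(n,cv2.absdiff(a[y:y+h,x:x+w],b[y:y+h,x:x+w]).mean().round(2))
E
```

```text
[0.3145 0.4593 0.2366] blade 11.099999999999994 [-0.4  0.1  0. ] [ 0.006 -0.035  0.001]
jar 1.11
cup 1.27
spat 7.66
```

View pics/c10.png

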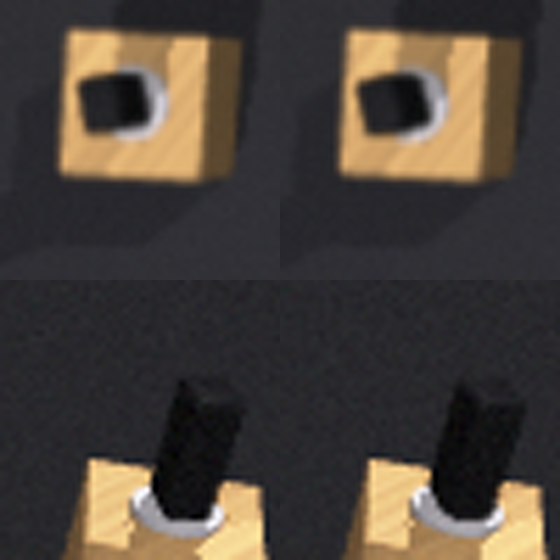

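The driver sits in its stand exactly as at the start (left now, right before). Quick numeric check of slots and spatula, then hand in.

```bash
python3 - <<'E'
from h import *
for f in('top1','top8'):
    im=cv2.imread(f'pics/{f}.png')[236:264,244:345]; m=cv2.inRange(im,(0,60,110),(255,255,255)); print(f,'spatula bbox',cv2.boundingRect(m))
t=load('top8'); g=cv2.cvtColor(cv2.imread('pics/top8.png'),6).astype(float)
for c in((254.5,185.6),(307,191.7)):
    u,v=map(round,c); w=g[v-5:v+6,u-4:u+5]; Y,X=np.mgrid[v-5:v+6,u-4:u+5]; col=[np.average(Y[:,i],weights=np.clip(np.median(w[:,i])-25-w[:,i],0,None)+1e-9) for i in range(1,8)]
    P=onz(t,np.c_[X[0,1:8],col],.075); k=np.polyfit(P[:,1],P[:,0],1)[0]; print('slot vs cover deg',np.degrees(np.arctan(k)).round(1)-7.7)
E
python3 -c "
from station import env
print(env.job_done())"
```

```text
top1 spatula bbox (6, 1, 91, 24)
top8 spatula bbox (6, 1, 91, 24)
slot vs cover deg -0.7000000000000002
slot vs cover deg 4.6000000000000005
the job is handed in; nothing more can be done
None
```

The job is handed in. Both screws were turned clockwise to their stops, and the driver is back in its stand and released. The run ended at about 20 s of the 69 s allowed.

**Screws:** I felt each stop as a rise in wrist torque from about 0.1 N m to 0.23 N m on the left and 0.31 N m on the right. In the last top picture the left slot is within about 1° of level and the right within about 5°, against the 10° limit; the right reading is a coarse pixel fit.

**Driver:** It looks the same in both camera views as before I took it out. The flange met the block at the same height as when I gripped it.

**Other objects:** The spatula's outline has not moved. The jar and cup areas of the picture are practically unchanged. The last reading before hand-in showed no force on the gripper, which was clear of everything.

**Problems on the way:**
- My first three tries on the left screw landed on the head, past the end of the slot. I moved about 5 mm down the slot and the blade dropped in.
- At the end of the left turn the blade began to ride up out of the slot. The slot was already level by then.

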